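Pump stroke on the tall vacuum canister

ROBOT

A 6-joint arm with a two-finger parallel gripper is mounted at the origin on the work surface. World frame = base frame: x ahead of the robot, y to its left, z up, the work surface at z = 0. Lengths are in m, angles in rad, forces in N, time in s.
With the tool pointing down it reaches from about 0.4 to 0.925 m from the base axis. Payload 12.5 kg.
Tool frame: the origin (TCP) lies midway between the tips of the shut fingers; the grasp point (between the pads) lies bot.grasp_offset behind it (bot.grasp_offset is the distance from the TCP to the grasp point, in m); z points along the fingers, y is the direction in which the jaws open and shut (so a half turn about z gives the same grasp; the last joint's range is limited). The gripper opens to 95 mm and grips with 3 to 60 N. Pads are 20 mm wide; open, the fingers measure 119 mm over their backs; the gripper's body (75 mm by 180 mm) begins 59 mm behind the grasp point.
Start: joints at [-1.267, 0.491, 1.559, -0, 1.092, -0.106], TCP at [0.249, -0.573, 0.215] pointing down, gripper open.
Joint ranges: [-3.1, 3.1], [-0.84, 2.19], [0.05, 2.79], [-1.13, 4.28], [0.06, 2.93], [-2.69, 2.69]. Speed limits (rad/s): [2.22, 2.22, 2.79, 3.14, 3.14, 3.14].

INTERFACE

Orientations are given as a rotation vector (axis times angle).
In Python, from rig import bot gives the robot as it stands.
- The arm moves only by the shell command python3 -m jog 'ROWS' [FORCE]. ROWS is JSON, a list that holds one entry, the list of rows, each a list of 7 numbers: the turn, a rotation vector about the tool's x, y, z in units of 8 degrees (1.0 is 8 degrees), then the shift along the tool's x, y, z in mm, then the opening in per cent of the stroke, from 0 (shut) to 100 (fully open). In form: [[[ax, ay, az, tx, ty, tz, hand], ...]]. A call has 1 to 20 rows; each row shifts and turns the commanded pose from where the row before left it, along the tool's axes as they then stand; what a row does not reach is not made up. A row lasts 1/10 s, in which the tool goes at most 50 mm and 8.59 degrees, less where a joint would pass 70% of its speed; a pose out of reach is approached as far as the arm can. A call with a gripper value outside its range is refused whole. The fingers move at their own pace and stop on an object; FORCE is the grip in N (left out, the last holds). Time passes only in rows, so rows that do not move let the fingers close. It gives the time, the measured TCP pose, the force and the opening at its end, in the units of the state.
- bot.get_state(): the state, without advancing time (a new reading comes with each control period).
- bot.grab_frame(name): name is "side" or "top" or "wrist"; returns (picture, depth): 480x640x3 uint8, red, green, blue; 480x640 float32, m along the optical axis (not along the pixel's ray), 0 where there is no reading.
- bot.camera_model(name): a dict with "fx", "fy", "cx", "cy" (pixels), "k1" (the pictures are not rectified: a ray, as slopes to the right and down, at radius r is drawn at 1 + k1 r^2 times it, then the intrinsics apply), "R" (3x3) and "t" (3): a world point X has camera coordinates R X + t. Camera axes: x right, y down, z forward; pixel columns grow to the right and rows downward; lengths in m; the calibration is good to about 2 mm. A picture is of the moment at which its call begins: read the wrist's pose just before it. camera_model takes no time and is no camera call; for the wrist camera it gives the pose at the moment of the call.
- bot.sign_off(): hands the job in, once; it reports no verdict.
The state is a dict: "t": time; "joint_pos": joint angles; "qvel": joint speeds; "effort": joint torques, N m; "tcp_pos": TCP position; "ee_rot": TCP orientation; "ft_force": force on the tool from outside, world axes, zero at the start; "wrist_torque": the same for the moment, N m; "opening": finger opening in m.
Only numpy, scipy, OpenCV 4.12 (cv2) and the standard library are available. Lean on these libraries where they do the work, as an engineer would, in place of code of your own. Each camera call takes 0.05 s, during which the arm holds its last target.

TASK

Two of the steel food canisters on the kitchen counter have a spring-loaded vacuum pump knob in the lid. On the taller of these two, push the knob straight down all the way to its stop, hold it there for a moment, then let it come fully up again. Leave both pump canisters standing where they are and do not press the short one's pump.

Things in the scene. Friction and masses are not known exactly. Their poses are not given: they have to be found in the camera images.
- tall_canister: The taller pump canister: loose upright steel cylinder 96 mm in diameter, black lid, about 1 kg. Origin: centre of its underside, z up its axis. Lid top at 180 mm, flat top of its knob at 225 mm when up. Bystanders: a 165 mm canister with a flat lid and no knob, a mug, a bowl. The three canisters stand roughly in a row across the counter, in any order, gaps down to 14 mm.
- tall_pump (a joint): Its pump knob: a flat grey disc 44 mm in diameter, 12 mm thick, on a steel stem on the canister's axis; top 45 mm above the lid when up, 21 mm when down. Value in m: 0 fully up (at rest), 0.024 fully down on its stop. A spring pushes it up: about 4 N starts it, 11 N holds it at the stop; let go, it rises by itself.
- short_canister: The shorter pump canister, to be left alone: loose upright steel cylinder 96 mm in diameter, black lid, about 0.7 kg. Origin: centre of its underside, z up its axis. Lid top at 105 mm, flat top of its knob at 150 mm.
- short_pump (a joint): The shorter canister's pump knob, same form, size and spring as the other; not to be pressed. Value in m: 0 fully up (at rest), 0.024 fully down.
Things that resemble listed ones, but are neither listed nor needed, are in the scene too. Leave any orange or purple look-alike of the tall_canister alone.

How it is judged:
On the way, in this order (a step that is already met when the one before it is completed fails the run):
1. the taller canister's pump knob is held down on its stop (20 of its 24 mm or more) for a moment, with that canister upright (value of joint tall_pump above 0.02 m and angle between tall_canister's own z axis and vertical below 0.17 rad), for 0.1 s.
2. the knob has come fully up again (value of joint tall_pump below 0.003 m), for 0.1 s.
At the end, for the whole second after the job is handed in: Both pump knobs are fully up (within 3 mm); both pump canisters stand upright (within 0.12 rad) and at rest (slower than 0.02 m/s), within 40 mm of where they started (value of joint each of tall_pump, short_pump below 0.003 m and angle between each of tall_canister, short_canister's own z axis and vertical below 0.12 rad and distance of each of tall_canister, short_canister from where it was at the start of the episode below 0.04 m and linear speed of each of tall_canister, short_canister below 0.02 m/s); the robot touches nothing.
It fails at once if the short canister's pump is pressed (more than 8 mm) (value of joint short_pump above 0.008 m).
It fails at once if the short canister is shoved more than 50 mm or tipped more than 0.2 rad (distance of short_canister from where it was at the start of the episode above 0.05 m or angle between short_canister's own z axis and vertical above 0.2 rad).
It fails at once if the tall canister is shoved more than 50 mm or tipped more than 0.2 rad (distance of tall_canister from where it was at the start of the episode above 0.05 m or angle between tall_canister's own z axis and vertical above 0.2 rad).
It also fails if it takes over 30 s, if anything falls off the work surface, if the arm or the gripper's body presses on something with over 40 N, if the wrist force passes 120 N, or if a joint passes its speed limit or range.

## Working session

There is one attempt and no reset: what is moved stays moved. The work goes in short steps, Python scripts to look and compute and a shell command to move; the robot and the scene stay as the last step left them, time stands still between calls to the robot, and variables do not carry over. Pictures are saved under pics/ and viewed, and the job is handed in when it is done.

```bash
mkdir -p pics; ls; cat > h.py <<'E'
import numpy as np, cv2
from rig import bot
def save(n):
    s=bot.get_state(); m=bot.camera_model(n); im,d=bot.grab_frame(n)
    np.savez(f'{n}.npz',im=im,d=d,**{k:np.array(v) for k,v in m.items()})
    return im,d,m,s
def load(n): return np.load(f'{n}.npz')
def ray(m,u,v):
    x=(np.asarray(u,float)-m['cx'])/m['fx'];y=(np.asarray(v,float)-m['cy'])/m['fy'];a,b=x,y
    for _ in range(20):
        k=1+m['k1']*(a*a+b*b);a,b=x/k,y/k
    return np.stack([a,b,np.ones_like(a)],-1)
def world(m,u,v,d):
    p=ray(m,u,v)*np.asarray(d)[...,None]
    return (p-m['t'])@m['R']
E
python3 - <<'E'
from h import *
for n in('top','side'):
    im,d,m,s=save(n);cv2.imwrite(f'pics/{n}0.png',im[...,::-1]); print(n,m['t'],m['R'],m['k1'])
print(bot.get_state(),bot.grasp_offset)
E
```

```text
pics
top [0.03458339 0.57043803 1.02598181] [[-0.01358059 -0.99932995 -0.0339885 ]
 [-0.99097776  0.01798428 -0.13281432]
 [ 0.13333658  0.03187816 -0.99055799]] -0.05784979198430704
side [0.53393833 0.12683289 1.04423645] [[-0.99677333 -0.07929447  0.01246271]
 [-0.06841847  0.75813108 -0.64850303]
 [ 0.04197434 -0.64726321 -0.76111004]] 0.014252137247394811
{'t': 0.1, 'joint_pos': array([-1.26658814e+00,  4.91488630e-01,  1.55935670e+00,  1.02860295e-05,
        1.09167999e+00, -1.05577333e-01]), 'qvel': array([ 8.12562140e-04, -2.21142463e-03, -1.86320515e-03, -2.47979343e-05,
        1.25914291e-03, -5.97850627e-05]), 'effort': array([ 2.30636295e-03, -6.13623333e+01, -2.58605433e+01,  6.93109003e-02,
        4.70060273e-02, -4.43503802e-05]), 'tcp_pos': array([ 0.24898573, -0.5730526 ,  0.21413775]), 'ee_rot': array([-3.07497132e+00, -6.38998936e-01,  1.30959414e-04]), 'ft_force': array([ 0.22082654, -0.56085901, -0.33976317]), 'wrist_torque': array([-0.04609202, -0.01802192, -0.01500727]), 'opening': 0.09498193828289893} 0.0188
```

View pics/top0.png

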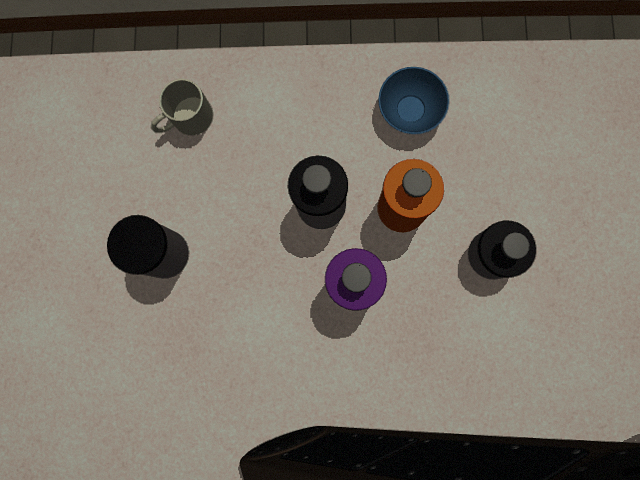

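View pics/side0.png

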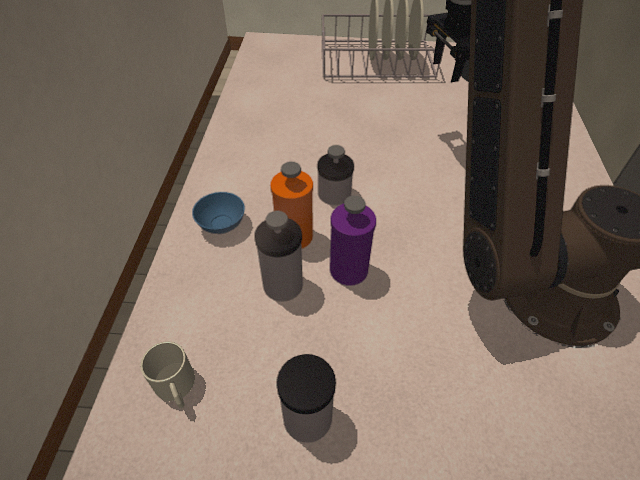

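Candidates with knobs in the top view are black (317,178), orange (417,182), purple (356,277) and black (515,246). The flat lid at (138,243) has no knob. Of the two steel, black-lidded ones, (317,178) looks taller in the side view, at (277,220), than (515,246), which is at side (336,153). I'll check this by measuring heights in both views and enlarging the crop.

```bash
python3 - <<'E'
from h import *
def blob(n,u,v,tol=.006):
    m=load(n);d=m['d'];U,V=np.meshgrid(np.arange(640),np.arange(480))
    W=world(m,U,V,d); z0=np.median(W[v-2:v+3,u-2:u+3,2])
    k=((abs(W[...,2]-z0)<tol)&(np.hypot(U-u,V-v)<22)&(d>0)).astype(np.uint8)
    _,l=cv2.connectedComponents(k); q=l==l[v,u]
    c,r=cv2.minEnclosingCircle((W[q][:,:2]*1000).astype(np.float32))
    print(n,u,v,'z',z0.round(4),'ctr',np.round(c,1),'r',round(r,1),q.sum(), 'mean',W[q].mean(0).round(4))
for a in [('top',317,178),('top',515,246),('top',417,182),('top',356,277),('side',277,217),('side',336,151),('side',291,168),('side',355,202)]: blob(*a)
# lids
for n,u,v in [('top',317,205),('top',485,250),('top',138,243),('side',265,235),('side',292,232)]:
    m=load(n); print('lid',n,u,v,world(m,u,v,m['d'][v,u]).round(3))
a=load('top')['im'][130:310,230:470];b=load('side')['im'][130:310,190:430]
cv2.imwrite('pics/crop.png',cv2.resize(np.hstack([a,b]),(800,300))[...,::-1])
E
```

```text
top 317 178 z 0.2244 ctr [628.7  23.8] r 22.3 654 mean [0.6279 0.0238 0.2239]
top 515 246 z 0.1497 ctr [ 530.1 -290.3] r 22.2 597 mean [ 0.5297 -0.2896  0.1491]
top 417 182 z 0.2237 ctr [ 619.8 -126.1] r 22.3 663 mean [ 0.6193 -0.126   0.2239]
top 356 277 z 0.2235 ctr [479.3 -32.5] r 21.6 675 mean [ 0.4793 -0.0326  0.224 ]
side 277 217 z 0.2247 ctr [628.9  26.8] r 22.6 317 mean [0.629  0.0281 0.224 ]
side 336 151 z 0.1497 ctr [ 531.3 -289. ] r 23.0 173 mean [ 0.5314 -0.2853  0.1488]
side 291 168 z 0.2243 ctr [ 620.4 -123.8] r 23.0 247 mean [ 0.6202 -0.1211  0.2238]
side 355 202 z 0.2241 ctr [482.1 -30. ] r 23.1 292 mean [ 0.4804 -0.0281  0.2237]
lid top 317 205 [0.595 0.025 0.18 ]
lid top 485 250 [ 0.528 -0.252  0.104]
lid top 138 243 [0.542 0.313 0.166]
lid side 265 235 [0.654 0.032 0.18 ]
lid side 292 232 [0.601 0.02  0.181]
```

View pics/crop.png

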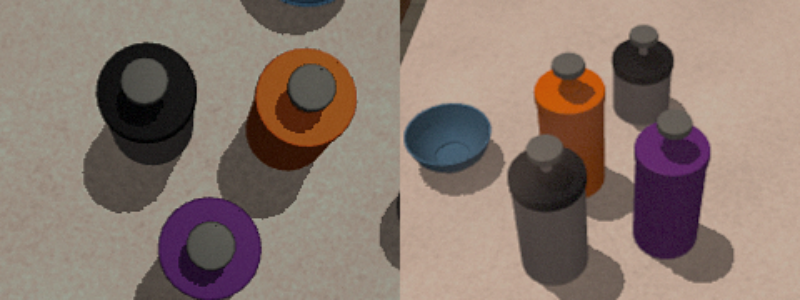

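The target is the tall steel canister with the black lid. Its knob is at (0.629, 0.025, 0.2245) in both views, and the lid at 0.180 matches the text. I'll raise the arm and shut the fingers first.

```bash
python3 -m jog '[[[0,0,0,0,0,-20,0],[0,0,0,0,0,-40,0],[0,0,0,0,0,-40,0],[0,0,0,0,0,-20,0],[0,0,0,0,0,0,0]]]' 20
cat > go.py <<'E'
from h import *
from scipy.spatial.transform import Rotation as Ro
import sys
s=bot.get_state();R=Ro.from_rotvec(s['ee_rot']).as_matrix()
print(s['tcp_pos'].round(4),R.round(3).tolist(),s['ft_force'].round(2),s['opening'],s['t'])
print((R.T@(np.array(eval(sys.argv[1]))-s['tcp_pos'])*1000).round(1))
E
python3 go.py '[.629,.025,.330]'
```

```text
t: 0.6
tcp_pos: [0.2492, -0.5738, 0.3375]
ee_rot: [3.071, 0.638, 0.001]
ft_force: [-0.5, 0.1, 0.5]
opening: 0.0603
[ 0.2492 -0.5738  0.3375] [[0.917, 0.398, 0.001], [0.398, -0.917, -0.005], [-0.001, 0.005, -1.0]] [-0.52  0.11  0.46] 0.06030552767792553 0.6
[ 586.9 -397.9    5.4]
```

```bash
python3 -m jog '[[[0,0,0,12,-8,0,0],[0,0,0,24,-16,0,0],[0,0,0,36,-24.5,0,0],[0,0,0,36,-24.5,0,0],[0,0,0,36,-24.5,0,0],[0,0,0,36,-24.5,0,0],[0,0,0,36,-24.5,0,0],[0,0,0,36,-24.5,0,0],[0,0,0,36,-24.5,0,0],[0,0,0,36,-24.5,0,0],[0,0,0,36,-24.5,0,0],[0,0,0,36,-24.5,0,0],[0,0,0,36,-24.5,0,0],[0,0,0,36,-24.5,0,0],[0,0,0,36,-24.5,0,0],[0,0,0,36,-24.5,0,0],[0,0,0,24,-16,0,0],[0,0,0,16,-11,0,0],[0,0,0,6,-4,0,0],[0,0,0,0,0,0,0]]]'
python3 go.py '[.629,.025,.2245]'
python3 - <<'E'
from h import *
for n in('wrist','side'):
    im,d,m,s=save(n);cv2.imwrite(f'pics/{n}1.png',im[...,::-1])
E
```

```text
t: 2.6
tcp_pos: [0.6277, 0.0256, 0.3338]
ee_rot: [-3.076, -0.64, 0.002]
ft_force: [-0.1, -0.6, 0.7]
opening: 0.0008
[0.6277 0.0256 0.3338] [[0.917, 0.399, -0.001], [0.399, -0.917, -0.0], [-0.001, -0.0, -1.0]] [-0.1  -0.57  0.67] 0.0007678412461331156 2.6
[  1.1   1.1 109.3]
```

View pics/wrist1.png

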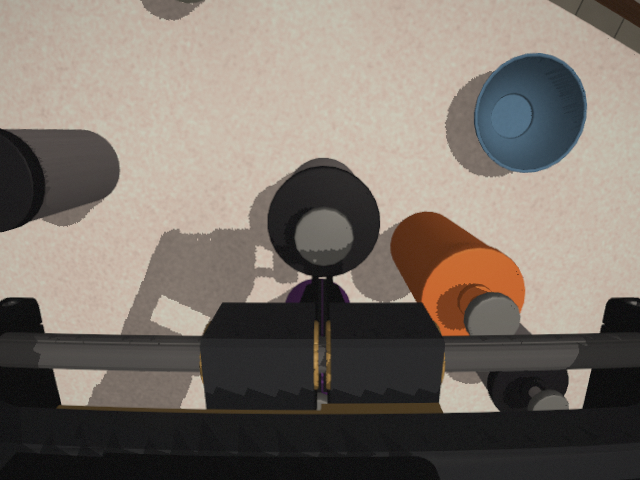

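View pics/side1.png

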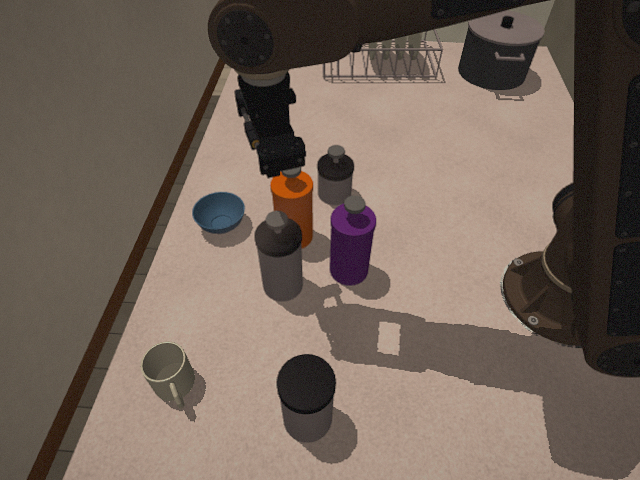

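```bash
python3 - <<'E'
from h import *
m=load('wrist');d=m['d'];U,V=np.meshgrid(np.arange(640),np.arange(480));W=world(m,U,V,d)
q=(abs(W[...,2]-.2245)<.006)&(np.hypot(U-325,V-230)<40)
print(W[q].mean(0),cv2.minEnclosingCircle((W[q][:,:2]*1000).astype(np.float32)),q.sum())
# lowest finger points / body near tcp
k=(d>0)&(W[...,2]>.25); P=W[k]; print('tips z min',P[:,2].min(),P[P[:,2]<P[:,2].min()+.006].mean(0))
s=load('side')
for X in ([.6277,.0256,.3338],[.629,.025,.2245]):
    c=s['R']@X+s['t'];a,b=c[:2]/c[2];f=1+s['k1']*(a*a+b*b);print(s['fx']*a*f+s['cx'],s['fy']*b*f+s['cy'])
E
```

```text
[0.63071391 0.02535933 0.22487126] ((629.7638549804688, 24.899065017700195), 21.847702026367188) 2687
tips z min 0.33297676671418314 [0.63553208 0.02857625 0.33648549]
272.6862725546147 175.5001928147366
276.19693490889847 218.0349012044328
```

The wrist view agrees: knob centre at (0.6297, 0.0249, 0.2249) and r 21.8 mm. I'll descend to just above it.

```bash
python3 -m jog '[[[0,0,0,1.5,1.5,10,0],[0,0,0,0,0,20,0],[0,0,0,0,0,25,0],[0,0,0,0,0,25,0],[0,0,0,0,0,15,0],[0,0,0,0,0,5,0],[0,0,0,0,0,0,0],[0,0,0,0,0,0,0]]]'
python3 go.py '[.6297,.025,.2045]'
```

```text
t: 3.5
tcp_pos: [0.6302, 0.0241, 0.2354]
ee_rot: [3.076, 0.638, 0.002]
ft_force: [0.2, 0.1, -1.0]
opening: 0.0004
[0.6302 0.0241 0.2354] [[0.917, 0.398, 0.001], [0.398, -0.917, -0.0], [0.001, 0.001, -1.0]] [ 0.18  0.06 -1.  ] 0.0004303452169942763 3.5
[-0.1 -1.  30.9]
```

```bash
python3 -m jog '[[[0,0,0,0,0,5,0],[0,0,0,0,0,5,0],[0,0,0,0,0,5,0],[0,0,0,0,0,5,0],[0,0,0,0,0,4,0],[0,0,0,0,0,3,0],[0,0,0,0,0,2,0],[0,0,0,0,0,0,0]]]'
python3 go.py '[.6297,.025,.2005]'
```

```text
t: 4.3
tcp_pos: [0.6302, 0.0244, 0.2061]
ee_rot: [3.075, 0.639, 0.002]
ft_force: [-1.8, -0.3, 9.3]
opening: 0.0001
[0.6302 0.0244 0.2061] [[0.917, 0.398, 0.001], [0.398, -0.917, -0.0], [0.001, 0.001, -1.0]] [-1.76 -0.31  9.3 ] 0.00011909952791307914 4.3
[-0.2 -0.7  5.6]
```

The force is 9.3 N, so the knob is about 18 mm down. I'll go on to the stop in small steps.

```bash
python3 -m jog '[[[0,0,0,0,0,2,0],[0,0,0,0,0,2,0],[0,0,0,0,0,1,0],[0,0,0,0,0,1,0],[0,0,0,0,0,0,0],[0,0,0,0,0,0,0]]]'

```

```text
t: 4.9
tcp_pos: [0.6303, 0.0244, 0.2013]
ee_rot: [3.075, 0.639, 0.004]
ft_force: [-4.1, -0.5, 14.1]
opening: 0.0006
```

```bash
python3 -m jog '[[[0,0,0,0,0,1,0],[0,0,0,0,0,0,0],[0,0,0,0,0,0,0],[0,0,0,0,0,0,0],[0,0,0,0,0,0,0]]]'
python3 - <<'E'
from h import *
im,d,m,s=save('side');cv2.imwrite('pics/side2.png',cv2.resize(im[100:320,180:420],None,fx=2.5,fy=2.5)[...,::-1])
E
```

```text
t: 5.4
tcp_pos: [0.6305, 0.0244, 0.2012]
ee_rot: [3.075, 0.639, 0.005]
ft_force: [-4.9, -0.4, 21.4]
opening: 0.0005
```

View pics/side2.png

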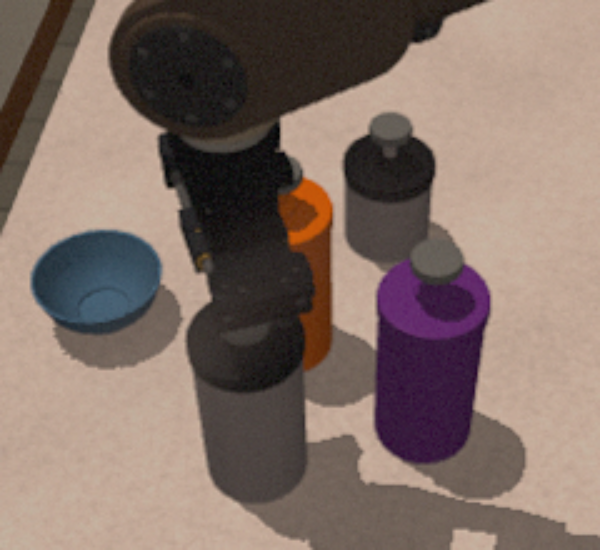

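The crop shows the knob at (245,330) pressed onto the lid and the canister upright. z has stopped changing while the force has risen to 21 N, so the knob is on its stop. I'll let it rise.

```bash
python3 -m jog '[[[0,0,0,0,0,-4,0],[0,0,0,0,0,-6,0],[0,0,0,0,0,-8,0],[0,0,0,0,0,-10,0],[0,0,0,0,0,-20,0],[0,0,0,0,0,-30,0],[0,0,0,0,0,-30,0],[0,0,0,0,0,-20,0],[0,0,0,0,0,0,0],[0,0,0,0,0,0,0],[0,0,0,0,0,0,0]]]'
python3 - <<'E'
from h import *
im,d,m,s=save('side');cv2.imwrite('pics/side3.png',cv2.resize(im[100:320,180:420],None,fx=2.5,fy=2.5)[...,::-1])
im,d,m2,s=save('wrist')
U,V=np.meshgrid(np.arange(640),np.arange(480))
for n,c,z in(('wrist',(.6297,.0249),.2245),('side',(.629,.025),.2245),('side',(.531,-.289),.15)):
    m=load(n);W=world(m,U,V,m['d'])
    q=(np.hypot(W[...,0]-c[0],W[...,1]-c[1])<.03)&(abs(W[...,2]-z)<.006)
    print(n,q.sum(),np.median(W[q][:,2]),cv2.minEnclosingCircle((W[q][:,:2]*1000).astype(np.float32)))
E
```

```text
t: 6.55
tcp_pos: [0.6295, 0.0245, 0.3251]
ee_rot: [-3.075, -0.639, 0.004]
ft_force: [0.2, 1.0, -0.8]
opening: 0.0005
wrist 2781 0.22499681909273525 ((629.8759765625, 24.831279754638672), 21.878252029418945)
side 324 0.22420119108512895 ((629.2197265625, 26.457929611206055), 22.53318214416504)
side 171 0.14920611252652746 ((531.3440551757812, -288.2099914550781), 22.37502098083496)
```

View pics/side3.png

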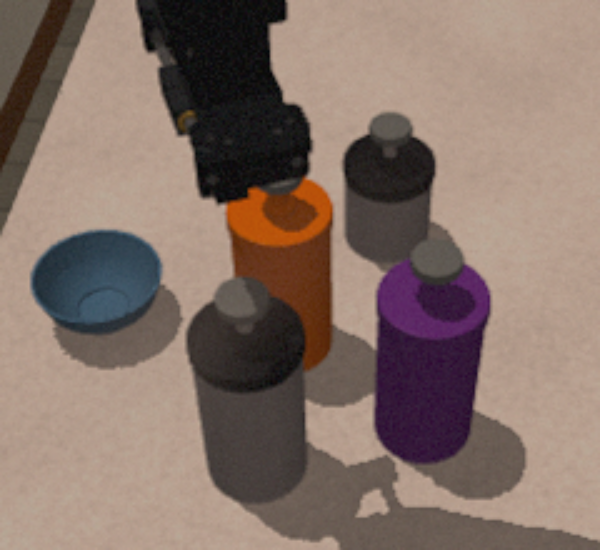

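The knob at crop (243,298) is fully up at z 0.2245. The canister hasn't moved, and the gripper is clear of everything.

```bash
python3 -c "
from rig import bot
print(bot.sign_off())"
```

```text
the job is handed in; nothing more can be done
None
```

I pressed the tall steel canister's pump knob down to its stop with the shut fingers, held it about 0.5 s, then lifted clear and handed the job in at about 6.7 s. No verdict was reported.

- **At the stop:** the fingertips stopped moving at z = 0.201 while the force rose from 14 to 21 N. That means the knob was fully down, and the side picture showed the canister still upright.
- **After release:** the knob was back at z = 0.2245. The canister had not moved by more than 1 mm, and the gripper was about 100 mm above the knob, touching nothing.
- **Short canister:** I never touched it; its knob was still at 0.149 m, the same as at the start.
- **Disagreements:** the cameras differed by up to 3 mm on the knob's position across the counter. I used the wrist camera's value, which was within about 1 mm of the top camera's. No check failed.

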